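Stack a machine mount in its assembly nest

ROBOT

A 7-joint arm with a two-finger parallel gripper is mounted at the origin on the work surface. World frame = base frame: x ahead of the robot, y to its left, z up, the work surface at z = 0. Lengths are in m, angles in rad, forces in N, time in s.
With the tool pointing down it reaches from about 0.425 to 0.925 m from the base axis. Payload 6.8 kg.
Tool frame: the origin (TCP) lies midway between the tips of the shut fingers; the grasp point (between the pads) lies 19 mm behind it; z points along the fingers, y is the line along which they close (so a half turn about z gives the same grasp; the last joint's range is limited). The gripper opens to 85 mm and grips with 20 to 120 N. Pads are 22 mm wide; open, the fingers measure 114 mm over their backs; the gripper's body (76 mm by 85 mm) begins 54 mm behind the grasp point. The pads swing forward as they close: fully open they stand 13 mm farther back than shut.
Start: joints at [1.226, 0.477, 0.022, 1.555, -0.011, 1.109, -0.083], TCP at [0.158, -0.656, 0.231] pointing down, gripper open.
Joint ranges: [-2.96, 2.96], [-0.34, 2.1], [-1.41, 1.46], [0.24, 2.44], [-1.37, 4.51], [0.17, 1.92], [-2.96, 2.96]. Speed limits (rad/s): [2.39, 2.39, 3.14, 3.14, 3.14, 3.14, 3.14].

INTERFACE

Orientations are given as a unit quaternion [w, x, y, z].
In Python, from station import bot, imaging gives the robot as it stands.
- The arm moves only by the tool move_arm, never from a script. Its argument "commands" is a list that holds one entry, the list of rows, each a list of 7 numbers: the shift along the tool's x, y, z in m, then the turn, a rotation vector about the tool's x, y, z in degrees, then the finger opening in m, from 0 to 0.0854. In form: [[[x, y, z, rx, ry, rz, grip], ...]]. A call has 1 to 20 rows; each row shifts and turns the commanded pose from where the row before left it, along the tool's axes as they then stand; what a row does not reach is not made up. A row lasts 1/8 s, in which the tool goes at most 62.5 mm and 10.7 degrees, less where a joint would pass 70% of its speed; a pose out of reach is approached as far as the arm can. A call is refused whole if a number of a shift passes 0.0625 or a number of a turn 10.7, either way. A call with a gripper value outside its range is refused whole. The fingers move at their own pace and stop on an object; "squeeze" is the grip in N (left out, the last holds). Time passes only in rows, so rows that do not move let the fingers close. It gives the time, the measured TCP pose, the force, the opening and the grip force at its end, in the units of the state.
- bot.get_obs(): the state, without advancing time (a new reading comes with each control period).
- imaging.read_camera(name): name is "side" or "top" or "wrist"; returns the picture (384x512x3 uint8, red, green, blue); there is no depth.
- imaging.calibration(name): a dict with "intrinsics" (3x3 intrinsics, pixels), "extrinsics" (4x4, takes a point from camera to world coordinates); the wrist camera has in their place "mount" (4x4, takes a point from camera to tool coordinates, whose origin is the TCP and whose axes are the flange's). Camera axes: x right, y down, z forward; pixel columns grow to the right and rows downward; lengths in m; the calibration is good to about 2 mm. A picture is of the moment at which its call begins: read the wrist's pose just before it. calibration takes no time and is no camera call.
- bot.hand_in(): hands the job in; it is judged then, once.
The state is a dict: "t": time; "q": joint angles; "joint_vel": joint speeds; "joint_torque": joint torques, N m; "eef_pos": TCP position; "tool_rot": TCP orientation; "contact_force": force on the tool from outside, world axes, zero at the start; "torque": the same for the moment, N m; "gripper_width": opening from 0.0 (shut) to 1.0 (fully open); "grasp_force": force on a finger pad.
Only numpy, scipy, OpenCV 4.12 (cv2) and the standard library are available. Lean on these libraries where they do the work, as an engineer would, in place of code of your own. Each camera call takes 0.05 s, during which the arm holds its last target. There are 200 camera calls.

TASK

At the pre-assembly bench of the parts store, complete the machine mount in the nest, where its square steel body already lies. Set the square aluminium spacer with the hole, the one of the body's size, flat on the body and square to the pocket between the four corner posts, then set the solid round steel disc of the same width flat on the spacer; let go and leave all three stacked in the pocket.

Things in the scene. Friction and masses are not known exactly. Their poses are not given: they have to be found in the camera images.
- nest_floor (a point): Fixed nest: base plate 130 x 130 x 12 mm with four angle posts round a square pocket, 70 x 70 mm inside, upright to 48 mm above the pocket floor, then flared out up to 60 mm. Each side is open over its middle 50 mm, down to the plate, for fingers closing parallel to a side. Point: middle of the pocket floor (plate top, 12 mm above the bench); z up, x and y along the sides.
- mount_center (a point): The mount's body, a loose dark steel square block 56 x 56 x 25 mm with a 16 mm hole through its middle, 0.55 kg, already in the pocket, about centred and square to it. Point: its centre, 12.5 mm above its underside; z up, x and y parallel to its sides.
- spacer_mid (a point): Spacer: loose aluminium square block 56 x 56 x 20 mm with a 24 mm hole through its middle, about 0.16 kg, flat on the bench. Point: its centre, 10 mm above its underside; z up, x and y parallel to its sides. Not the wide thin square plate (95 x 95 x 10 mm) nor the round ring (58 mm) near by.
- disc_center (a point): Top disc: loose solid steel disc, 56 mm in diameter, 16 mm thick, no hole, about 0.3 kg, flat on the bench. Point: its centre, 8 mm above its underside; z up. Not the smaller disc (34 mm in diameter) near by.
Not all that is in view belongs to the job. What is shaped like the part that bears spacer_mid but brown or purple is not meant.

How it is judged:
On the way, in this order (a step that is already met when the one before it is completed fails the run):
1. the spacer lies flat on the body in the pocket, square to it (horizontal distance between spacer_mid and nest_floor below 0.013 m and z of spacer_mid in the frame of nest_floor between 0.031 and 0.039 m and angle between spacer_mid's own z axis and vertical below 0.1 rad and (angle between the x axis of spacer_mid and the x axis of nest_floor, either way round below 0.22 rad or angle between the x axis of spacer_mid and the y axis of nest_floor, either way round below 0.22 rad)), for 0.2 s.
2. the disc lies flat on the spacer in the pocket (horizontal distance between disc_center and nest_floor below 0.013 m and z of disc_center in the frame of nest_floor between 0.049 and 0.057 m and angle between disc_center's own z axis and vertical below 0.1 rad), for 0.2 s.
At the end, for the whole second after the job is handed in: Stacked in the pocket: centres within 13 mm of its middle; body under 16, spacer 31 to 39, disc 49 to 57 mm above its floor; spacer and disc level within 0.1 rad; the spacer's sides parallel to the pocket's within 12.6 degrees (all of step 1 and all of step 2 and horizontal distance between mount_center and nest_floor below 0.013 m and z of mount_center in the frame of nest_floor below 0.016 m); the robot touches nothing.
It also fails if it takes over 51 s, if anything falls off the work surface, if the arm or the gripper's body presses on something with over 40 N, if the wrist force passes 120 N, or if a joint passes its speed limit or range.

## Working session

There is one attempt and no reset: what is moved stays moved. The work goes in short steps, Python scripts to look and compute and a tool call to move; the robot and the scene stay as the last step left them, time stands still between calls to the robot, and variables do not carry over. Pictures are saved under pics/ and viewed, at most 10 in all, crops included, and the job is handed in when it is done.

Besides the shell and the picture viewer there is one more tool, called after "Request:" as a command line: name --argument value ..., lists and objects as JSON in quotes. move_arm: Moves the arm, as the interface text tells. Its arguments: {"type":"object","properties":{"commands":{"type":"array","items":{"type":"array","items":{"type":"array","items":{"type":"number"}}}},"squeeze":{"type":"number"}},"required":["commands"]}

```bash
mkdir -p pics; ls; python3 - <<'E'
from station import bot, imaging
import cv2,numpy as np
o=bot.get_obs();print(o)
for n in("top","side"):
    im=imaging.read_camera(n);cv2.imwrite(f"pics/{n}0.png",im[...,::-1])
    c=imaging.calibration(n);print(n,np.round(c['intrinsics'],1).tolist(),np.round(c['extrinsics'],3).tolist())
print(np.round(imaging.calibration("wrist")['mount'],3).tolist(),np.round(imaging.calibration("wrist")['intrinsics'],1).tolist())
E
```

```text
pics
{'t': 0.0, 'q': array([ 1.22587649,  0.47779933,  0.02234047,  1.55647332, -0.01147988,
        1.10926592, -0.08310331]), 'joint_vel': array([ 4.20459874e-04, -1.71028627e-04,  5.22038846e-04,  4.77185933e-04,
        1.30453350e-03,  4.66344498e-04,  5.58969320e-05]), 'joint_torque': array([ 3.63603958e-04, -5.96452546e+01,  1.60782751e+00, -2.81191117e+01,
        1.23470227e-02,  9.41797625e-03,  1.54432473e-05]), 'eef_pos': array([ 0.15820332, -0.65558868,  0.230317  ]), 'tool_rot': array([-8.90172692e-04,  9.92995764e-01,  1.18146463e-01, -1.83212604e-04]), 'contact_force': array([-4.56908137e-04,  5.01668683e-01, -6.47269133e-02]), 'torque': array([ 0.01674896, -0.0045016 ,  0.04414665]), 'grasp_force': 0.0, 'gripper_width': 1.0052602666468469}
top [[349.9, 0.0, 256.9], [0.0, 349.9, 187.1], [0.0, 0.0, 1.0]] [[0.019, -0.99, 0.14, 0.389], [-1.0, -0.019, -0.0, 0.076], [0.003, -0.139, -0.99, 0.928], [0.0, 0.0, 0.0, 1.0]]
side [[453.9, 0.0, 251.5], [0.0, 453.9, 193.9], [0.0, 0.0, 1.0]] [[-0.769, -0.423, 0.48, -0.029], [-0.639, 0.529, -0.558, 0.684], [-0.018, -0.735, -0.677, 0.808], [0.0, 0.0, 0.0, 1.0]]
[[-0.0, -0.964, -0.265, 0.067], [1.0, -0.0, 0.0, -0.0], [-0.0, -0.265, 0.964, -0.144], [0.0, 0.0, 0.0, 1.0]] [[308.5, 0.0, 249.9], [0.0, 308.5, 190.3], [0.0, 0.0, 1.0]]
```

View pics/top0.png

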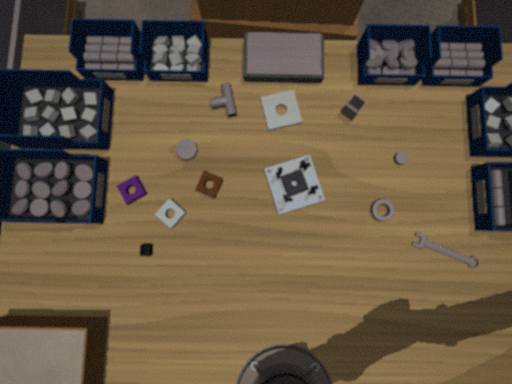

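View pics/side0.png

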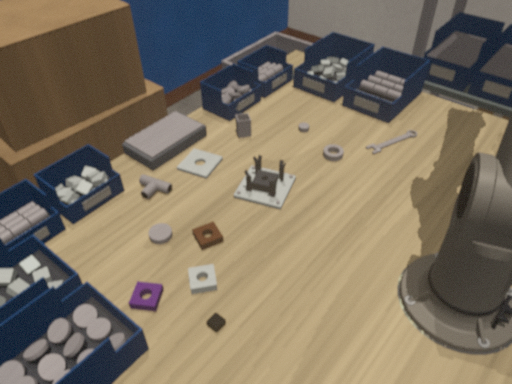

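The top view shows the spacer (white, holed) at about (171,213), the disc at (187,150), and the nest plate at (295,184). The wide plate is at (281,109), the ring at (382,210), and the purple and brown decoys at (132,190) and (209,184). The side view agrees: spacer (203,278), disc (160,233), nest (265,183).

```bash
cat > h.py <<'E'
import cv2,numpy as np
from station import bot,imaging
from scipy.spatial.transform import Rotation as R
def T(n):
    c=imaging.calibration(n);K=c['intrinsics']
    if n!="wrist": return K,np.array(c['extrinsics'])
    o=bot.get_obs();q=o['tool_rot'];E=np.eye(4);E[:3,:3]=R.from_quat(np.r_[q[1:],q[0]]).as_matrix();E[:3,3]=o['eef_pos']
    return K,E@c['mount']
def ray(K,E,uv,z):
    uv=np.reshape(uv,(-1,2)).astype(float);d=np.c_[uv,np.ones(len(uv))]@np.linalg.inv(K).T@E[:3,:3].T
    return E[:3,3]+d*((z-E[2,3])/d[:,2])[:,None]
def proj(K,E,p):
    c=(np.reshape(p,(-1,3))-E[:3,3])@E[:3,:3]@K.T;return c[:,:2]/c[:,2:]
def blob(im,seed,r,white=True,smax=60,vmin=100):
    "contour (convex hull) of the low-saturation bright blob next to seed"
    h=cv2.cvtColor(im,cv2.COLOR_RGB2HSV);m=((h[...,1]<smax)&(h[...,2]>vmin)).astype(np.uint8)
    w=np.zeros_like(m);cv2.circle(w,seed,r,1,-1);m&=w
    cs,_=cv2.findContours(m,cv2.RETR_EXTERNAL,cv2.CHAIN_APPROX_NONE)
    return cv2.convexHull(max(cs,key=cv2.contourArea))[:,0]
def rect(P):
    (c,s,a)=cv2.minAreaRect((P[:,:2]*1000).astype(np.float32));return np.round(c,1),np.round(s,1),round(a%90,1)
E
python3 - <<'E'
from h import *
for n,S in(("top",dict(spacer=(171,213,22,.02),disc=(187,150,18,.016),nest=(295,184,42,.012))),("side",dict(spacer=(203,276,25,.02),disc=(160,232,18,.016),nest=(266,186,38,.012)))):
    K,E=T(n);im=imaging.read_camera(n)
    for k,(u,v,r,z) in S.items():
        h=blob(im,(u,v),r);print(n,k,im[v,u],cv2.boundingRect(h),*rect(ray(K,E,h,z)))
E
```

```text
top spacer [135 110  72] (155, 198, 31, 31) [444.9 299.6] [59.  60.6] 49.7
top disc [125 114 116] (176, 139, 21, 20) [617.3 267.6] [52.9 52.3] 72.5
top nest [143 143 145] (264, 154, 61, 61) [529.  -22.6] [132.7 132.6] 18.5
side spacer [130 119 103] (188, 264, 29, 30) [441.6 305. ] [58.6 72. ] 50.7
side disc [165 155 150] (148, 223, 24, 21) [613.9 270.2] [54.6 65.4] 68.0
side nest [71 62 54] (233, 173, 63, 36) [528.2 -19. ] [133.9 140.9] 18.0
```

Request:
move_arm --commands '[[[0.056,-0.006,0,0,0,-5,0.072],[0.056,-0.006,0,0,0,-5,0.072],[0.056,-0.006,0,0,0,-5,0.072],[0.056,-0.006,0,0,0,-5,0.072],[0.056,-0.006,0,0,0,-5,0.072],[0.056,-0.006,0,0,0,-5,0.072],[0.056,-0.006,0,0,0,-5,0.072],[0.056,-0.006,0,0,0,-5,0.072],[0.056,-0.006,0,0,0,-5,0.072],[0.054,-0.006,0,0,0,-5,0.072],[0.054,-0.006,0,0,0,-5,0.072],[0.054,-0.006,0,0,0,-5,0.072],[0.054,-0.006,0,0,0,-5,0.072],[0.054,-0.006,0,0,0,-5,0.072],[0.054,-0.006,0,0,0,-5,0.072],[0.054,-0.006,0,0,0,-5,0.072]]]' --squeeze 40

```text
t: 2.2
eef_pos: [0.6042, 0.0298, 0.2312]
tool_rot: [0.0, 0.684, 0.73, 0.0]
contact_force: [0.8, -0.7, -0.3]
gripper_width: 0.846
grasp_force: 0.0
```

```bash
cat >> h.py <<'E'
def pose():
    o=bot.get_obs();q=o['tool_rot'];M=R.from_quat(np.r_[q[1:],q[0]]).as_matrix()
    return o,M,np.degrees(np.arctan2(M[1,0],M[0,0]))
def plan(x,y,z,psi,n,p0=None):
    "prints n rows in tool axes (turn about z spread evenly); p0=(x,y,z,psi) overrides the measured start"
    o,M,p=pose();c=np.array(o['eef_pos'])
    print('t',round(o['t'],2),'pos',np.round(c,4),'psi',round(p,2),'tilt',np.round(M[2,:2],4),'q',np.round(o['q'],2),'w',round(o['gripper_width'],3),'F',np.round(o['contact_force'],1))
    if p0 is not None:c=np.array(p0[:3]);p=p0[3]
    d=(np.array([x,y,z])-c)/n;t=(psi-p+180)%360-180
    for i in range(n):
        a=np.radians(p+t*i/n);C,S=np.cos(a),np.sin(a)
        print([round(v,4) for v in(d[0]*C+d[1]*S,d[0]*S-d[1]*C,-d[2])],'rz',round(-t/n,2))
E
python3 -c "
from h import *
plan(.445,.300,.23,139.7,8)"
```

```text
t 2.2 pos [0.6042 0.0298 0.2312] psi 93.72 tilt [0.     0.0001] q [ 0.24  0.41 -0.51  1.7   0.22  1.09 -0.28] w 0.846 F [ 0.8 -0.7 -0.3]
[np.float64(0.035), np.float64(-0.0177), np.float64(0.0001)] rz -5.75
[np.float64(0.0366), np.float64(-0.0141), np.float64(0.0001)] rz -5.75
[np.float64(0.0378), np.float64(-0.0103), np.float64(0.0001)] rz -5.75
[np.float64(0.0387), np.float64(-0.0065), np.float64(0.0001)] rz -5.75
[np.float64(0.0391), np.float64(-0.0026), np.float64(0.0001)] rz -5.75
[np.float64(0.0392), np.float64(0.0013), np.float64(0.0001)] rz -5.75
[np.float64(0.0389), np.float64(0.0053), np.float64(0.0001)] rz -5.75
[np.float64(0.0381), np.float64(0.0091), np.float64(0.0001)] rz -5.75
```

Request:
move_arm --commands '[[[0.035,-0.018,0,0,0,-5.75,0.072],[0.0365,-0.014,0,0,0,-5.75,0.072],[0.038,-0.01,0,0,0,-5.75,0.072],[0.0385,-0.0065,0,0,0,-5.75,0.072],[0.039,-0.0025,0,0,0,-5.75,0.072],[0.039,0.001,0,0,0,-5.75,0.072],[0.039,0.005,0,0,0,-5.75,0.072],[0.038,0.009,0,0,0,-5.75,0.072],[0,0,0,0,0,0,0.072],[0,0,0,0,0,0,0.072]]]'

```text
t: 3.45
eef_pos: [0.4454, 0.298, 0.2312]
tool_rot: [0.0, 0.345, 0.938, -0.0]
contact_force: [0.3, -0.1, 0.5]
gripper_width: 0.842
grasp_force: 0.0
```

```bash
python3 - <<'E'
from h import *
K,E=T("wrist");im=imaging.read_camera("wrist");cv2.imwrite("pics/w1.png",im[...,::-1])
s=proj(K,E,[.445,.300,.02])[0].round().astype(int);print(s)
h=blob(im,tuple(map(int,s)),75);print(cv2.boundingRect(h),*rect(ray(K,E,h,.02)))
plan(.445,.300,.004,139.7,6)
E
```

```text
[251 164]
(227, 138, 50, 50) [444.9 301.1] [56.9 56.9] 50.8
t 3.5 pos [0.4459 0.2973 0.2311] psi 139.51 tilt [-0.0006 -0.0005] q [-0.05  0.35 -0.8   1.85  0.29  1.06 -0.1 ] w 0.84 F [-0.  -0.1 -0.3]
[np.float64(0.0004), np.float64(0.0002), np.float64(0.0379)] rz -0.03
[np.float64(0.0004), np.float64(0.0002), np.float64(0.0379)] rz -0.03
[np.float64(0.0004), np.float64(0.0002), np.float64(0.0379)] rz -0.03
[np.float64(0.0004), np.float64(0.0002), np.float64(0.0379)] rz -0.03
[np.float64(0.0004), np.float64(0.0002), np.float64(0.0379)] rz -0.03
[np.float64(0.0004), np.float64(0.0002), np.float64(0.0379)] rz -0.03
```

View pics/w1.png

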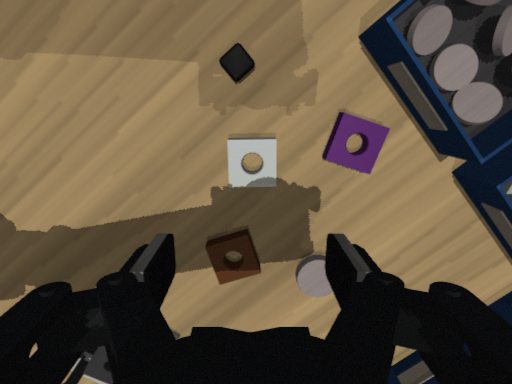

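The wrist view shows the white spacer squarely at (252,162), and the purple block at (357,143) is clear of the right finger's path. The measured 56.9 mm square at (444.9, 301.1) mm, yaw 50.8°, matches the spacer.

Request:
move_arm --commands '[[[0.0032,0.0023,0.045,0,0,-1.2,0.08],[0,0,0.045,0,0,0,0.08],[0,0,0.045,0,0,0,0.08],[0,0,0.045,0,0,0,0.08],[0,0,0.03,0,0,0,0.08],[0,0,0.02,0,0,0,0.08],[0,0,0,0,0,0,0.08],[0,0,0,0,0,0,0.03],[0,0,0,0,0,0,0.03],[0,0,0,0,0,0,0.03],[0,0,0,0,0,0,0.03],[0,0,0,0,0,0,0.03]]]' --squeeze 40

```text
t: 5.0
eef_pos: [0.4455, 0.3024, 0.0028]
tool_rot: [0.001, 0.336, 0.942, 0.001]
contact_force: [-0.8, -1.5, 7.1]
gripper_width: 0.644
grasp_force: 43.4
```

```bash
python3 - <<'E'
from h import *
o,M,p=pose();print(o['grasp_force'])
plan(.529,-.022,.16,108.3,9)
E
```

```text
43.359135389328
t 5.0 pos [0.4455 0.3024 0.0028] psi 140.75 tilt [-0.0012  0.0021] q [-0.24  0.66 -0.6   2.    0.61  0.66 -0.36] w 0.644 F [-0.8 -1.5  7.1]
[np.float64(-0.03), np.float64(-0.022), np.float64(-0.0175)] rz 3.61
[np.float64(-0.0313), np.float64(-0.0201), np.float64(-0.0175)] rz 3.61
[np.float64(-0.0325), np.float64(-0.0181), np.float64(-0.0175)] rz 3.61
[np.float64(-0.0336), np.float64(-0.016), np.float64(-0.0175)] rz 3.61
[np.float64(-0.0345), np.float64(-0.0139), np.float64(-0.0175)] rz 3.61
[np.float64(-0.0353), np.float64(-0.0117), np.float64(-0.0175)] rz 3.61
[np.float64(-0.036), np.float64(-0.0094), np.float64(-0.0175)] rz 3.61
[np.float64(-0.0365), np.float64(-0.0072), np.float64(-0.0175)] rz 3.61
[np.float64(-0.0369), np.float64(-0.0048), np.float64(-0.0175)] rz 3.61
```

Request:
move_arm --commands '[[[0,0,-0.02,0,0,0,0.03],[0,0,-0.04,0,0,0,0.03],[0,0,-0.05,0,0,0,0.03],[0,0,-0.05,0,0,0,0.03],[-0.03,-0.022,0,0,0,3.6,0.03],[-0.0315,-0.02,0,0,0,3.6,0.03],[-0.0325,-0.018,0,0,0,3.6,0.03],[-0.0335,-0.016,0,0,0,3.6,0.03],[-0.0345,-0.014,0,0,0,3.6,0.03],[-0.0355,-0.0115,0,0,0,3.6,0.03],[-0.036,-0.0095,0,0,0,3.6,0.03],[-0.0365,-0.007,0,0,0,3.6,0.03],[-0.037,-0.005,0,0,0,3.6,0.03],[0,0,0,0,0,0,0.03],[0,0,0,0,0,0,0.03]]]'

```text
t: 6.88
eef_pos: [0.5285, -0.0217, 0.1622]
tool_rot: [0.0, 0.585, 0.811, 0.0]
contact_force: [0.1, 0.2, -1.4]
gripper_width: 0.646
grasp_force: 43.3
```

```bash
python3 - <<'E'
from h import *
K,E=T("wrist");im=imaging.read_camera("wrist");cv2.imwrite("pics/w2.png",im[...,::-1])
o,M,p=pose();print(o['grasp_force'])
plan(.529,-.022,.1,108.3,1)
for x in(-65,65):
  for y in(-65,65):
    a=np.radians(18.3);print(proj(K,E,[.529+(x*np.cos(a)-y*np.sin(a))/1e3,-.022+(x*np.sin(a)+y*np.cos(a))/1e3,.012]).round())
E
```

```text
43.32922160625458
t 6.92 pos [ 0.5284 -0.0212  0.162 ] psi 108.47 tilt [0.0004 0.0008] q [ 0.39  0.38 -0.57  1.94  0.26  0.89  0.01] w 0.642 F [ 0.5 -0.1 -1. ]
[np.float64(-0.0009), np.float64(0.0003), np.float64(0.062)] rz 0.17
[[187. 239.]]
[[180. 109.]]
[[313. 239.]]
[[321. 109.]]
```

View pics/w2.png

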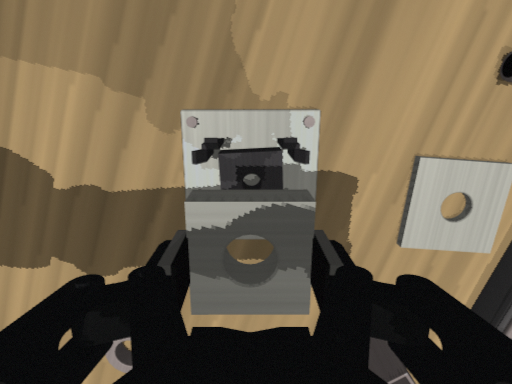

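The nest plate's far edge is at rows 109–110, columns 182–320, which agrees with my projection. The spacer is held square in the fingers, with its top face at about rows 201–314.

```bash
python3 - <<'E'
from h import *
K,E=T("wrist");o,M,p=pose()
P=ray(K,E,[(186,201),(316,201),(309,314),(191,314)],.1793)
L=(P-o['eef_pos'])@M;print(L.round(4),L.mean(0).round(4))
E
```

```text
[[ 0.0279 -0.0274 -0.0173]
 [ 0.0278  0.0283 -0.0172]
 [-0.0286  0.0282 -0.0173]
 [-0.0286 -0.0281 -0.0173]] [-0.0004  0.0003 -0.0173]
```

Request:
move_arm --commands '[[[-0.001,0,0.03,0,0,0,0.03],[0,0,0.03,0,0,0,0.03],[0,0,0.025,0,0,0,0.03],[0,0,0.02,0,0,0,0.03],[0,0,0.01,0,0,0,0.03],[0,0,0.0065,0,0,0,0.03],[0,0,0,0,0,0,0.03]]]'

```text
t: 7.8
eef_pos: [0.5294, -0.0228, 0.0403]
tool_rot: [0.0, 0.585, 0.811, 0.0]
contact_force: [0.7, -0.4, -1.4]
gripper_width: 0.641
grasp_force: 43.3
```

Request:
move_arm --commands '[[[0,0,0.0015,0,0,0,0.03],[0,0,0,0,0,0,0.03]]]'

```text
t: 8.05
eef_pos: [0.5296, -0.023, 0.0398]
tool_rot: [0.001, 0.585, 0.811, 0.0]
contact_force: [-2.9, 0.1, 9.0]
gripper_width: 0.64
grasp_force: 44.6
```

Request:
move_arm --commands '[[[0,0,0,0,0,0,0.08],[0,0,0,0,0,0,0.08],[0,0,0,0,0,0,0.08],[0,0,-0.02,0,0,0,0.08],[0,0,-0.05,0,0,0,0.08],[0,0,-0.06,0,0,0,0.08],[0,0,-0.06,0,0,0,0.08],[0,0,0,0,0,0,0.08],[0,0,0,0,0,0,0.08]]]'

```text
t: 9.18
eef_pos: [0.5286, -0.0236, 0.2279]
tool_rot: [0.0, 0.585, 0.811, -0.0]
contact_force: [-0.5, 0.0, -0.3]
gripper_width: 0.935
grasp_force: 0.0
```

```bash
python3 - <<'E'
from h import *
K,E=T("wrist");im=imaging.read_camera("wrist");cv2.imwrite("pics/w3.png",im[...,::-1])
plan(.617,.268,.23,68.3,8)
E
```

```text
t 9.22 pos [ 0.528  -0.0236  0.2271] psi 108.36 tilt [ 0.0005 -0.002 ] q [ 0.43  0.3  -0.6   1.88  0.2   1.03  0.07] w 0.937 F [-0.9  0.9  0.3]
[np.float64(0.0311), np.float64(0.022), np.float64(-0.0004)] rz 5.01
[np.float64(0.0329), np.float64(0.0192), np.float64(-0.0004)] rz 5.01
[np.float64(0.0345), np.float64(0.0163), np.float64(-0.0004)] rz 5.01
[np.float64(0.0357), np.float64(0.0132), np.float64(-0.0004)] rz 5.01
[np.float64(0.0368), np.float64(0.0101), np.float64(-0.0004)] rz 5.01
[np.float64(0.0375), np.float64(0.0068), np.float64(-0.0004)] rz 5.01
[np.float64(0.038), np.float64(0.0035), np.float64(-0.0004)] rz 5.01
[np.float64(0.0381), np.float64(0.0002), np.float64(-0.0004)] rz 5.01
```

View pics/w3.png

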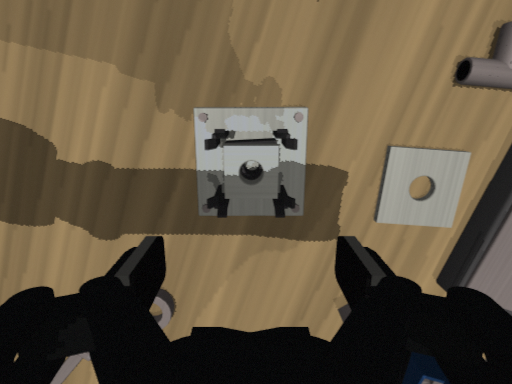

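The spacer sits flat and square between the posts, centred at about (251,169). Next is the disc.

Request:
move_arm --commands '[[[0.031,0.022,0,0,0,5,0.08],[0.033,0.019,0,0,0,5,0.08],[0.0345,0.016,0,0,0,5,0.08],[0.0355,0.013,0,0,0,5,0.08],[0.037,0.01,0,0,0,5,0.08],[0.0375,0.007,0,0,0,5,0.08],[0.038,0.0035,0,0,0,5,0.08],[0.038,0,0,0,0,5,0.08],[0,0,0,0,0,0,0.08],[0,0,0,0,0,0,0.08],[0,0,0,0,0,0,0.08]]]'

```text
t: 10.6
eef_pos: [0.6169, 0.2663, 0.2275]
tool_rot: [0.0, 0.828, 0.561, -0.001]
contact_force: [-0.3, 0.3, -0.2]
gripper_width: 0.938
grasp_force: 0.0
```

```bash
python3 - <<'E'
from h import *
K,E=T("wrist");im=imaging.read_camera("wrist");cv2.imwrite("pics/w4.png",im[...,::-1])
s=proj(K,E,[.617,.268,.016])[0].round().astype(int);print(s,im[s[1],s[0]])
h=blob(im,tuple(map(int,s)),40,smax=50,vmin=60);P=ray(K,E,h,.016);(c,r)=cv2.minEnclosingCircle((P[:,:2]*1000).astype(np.float32))
print(cv2.boundingRect(h),c,r,rect(P))
plan(c[0]/1e3,c[1]/1e3,.004,68.3,1)
E
```

```text
[250 164] [83 77 76]
(227, 139, 47, 47) (618.2474365234375, 268.61163330078125) 27.948556900024414 (array([618., 269.]), array([54.2, 53.6]), 68.3)
t 10.65 pos [0.617  0.2665 0.2278] psi 68.28 tilt [-0.0013 -0.0001] q [-0.16  0.52 -0.5   1.54  0.26  1.15 -1.09] w 0.94 F [0.1 0.7 0. ]
[np.float64(0.0025), np.float64(0.0003), np.float64(0.2238)] rz -0.02
```

View pics/w4.png

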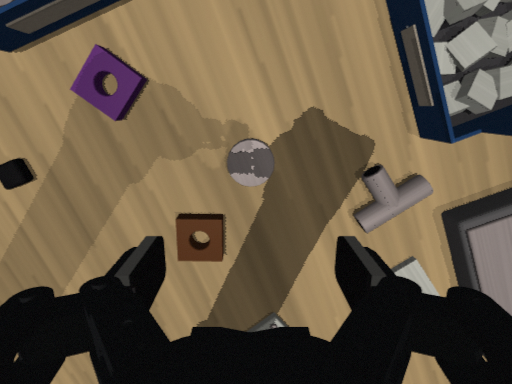

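The disc is at (250,162) with radius 27.9 mm, as specified. The brown block starts at row 213, so it is clear of the finger paths.

Request:
move_arm --commands '[[[0.0025,0.0005,0.045,0,0,0,0.08],[0,0,0.045,0,0,0,0.08],[0,0,0.045,0,0,0,0.08],[0,0,0.045,0,0,0,0.08],[0,0,0.025,0,0,0,0.08],[0,0,0.019,0,0,0,0.08],[0,0,0,0,0,0,0.08],[0,0,0,0,0,0,0.03],[0,0,0,0,0,0,0.03],[0,0,0,0,0,0,0.03],[0,0,0,0,0,0,0.03],[0,0,0,0,0,0,0.03]]]' --squeeze 50

```text
t: 12.15
eef_pos: [0.6193, 0.2709, 0.0064]
tool_rot: [0.0, 0.827, 0.562, 0.001]
contact_force: [-1.8, -1.3, 6.0]
gripper_width: 0.625
grasp_force: 51.5
```

```bash
python3 - <<'E'
from h import *
plan(.529,-.0223,.17,108.3,9)
E
```

```text
t 12.15 pos [0.6193 0.2709 0.0064] psi 68.35 tilt [0.0019 0.0019] q [-0.22  0.77 -0.41  1.67  0.41  0.78 -1.2 ] w 0.625 F [-1.8 -1.3  6. ]
[np.float64(-0.034), np.float64(0.0027), np.float64(-0.0182)] rz -4.44
[np.float64(-0.0341), np.float64(0.0001), np.float64(-0.0182)] rz -4.44
[np.float64(-0.034), np.float64(-0.0026), np.float64(-0.0182)] rz -4.44
[np.float64(-0.0337), np.float64(-0.0052), np.float64(-0.0182)] rz -4.44
[np.float64(-0.0332), np.float64(-0.0078), np.float64(-0.0182)] rz -4.44
[np.float64(-0.0325), np.float64(-0.0103), np.float64(-0.0182)] rz -4.44
[np.float64(-0.0316), np.float64(-0.0128), np.float64(-0.0182)] rz -4.44
[np.float64(-0.0305), np.float64(-0.0152), np.float64(-0.0182)] rz -4.44
[np.float64(-0.0292), np.float64(-0.0175), np.float64(-0.0182)] rz -4.44
```

Request:
move_arm --commands '[[[0,0,-0.02,0,0,0,0.03],[0,0,-0.04,0,0,0,0.03],[0,0,-0.05,0,0,0,0.03],[0,0,-0.05,0,0,0,0.03],[0,0,0,0,0,0,0.03],[0,0,0,0,0,0,0.03]]]'

```text
t: 12.9
eef_pos: [0.6178, 0.2698, 0.1645]
tool_rot: [0.0, 0.827, 0.562, -0.0]
contact_force: [1.2, -0.5, -4.0]
gripper_width: 0.623
grasp_force: 53.7
```

```bash
python3 - <<'E'
from h import *
im=imaging.read_camera("wrist");cv2.imwrite("pics/w5.png",im[...,::-1])
s=imaging.read_camera("side");cv2.imwrite("pics/s5.png",cv2.resize(s[100:300,60:300],None,fx=3,fy=3)[...,::-1])
plan(.529,-.0223,.17,108.3,9);print(bot.get_obs()['grasp_force'])
E
```

```text
t 13.0 pos [0.6172 0.2695 0.1627] psi 68.37 tilt [-0.0025 -0.0018] q [-0.17  0.59 -0.48  1.59  0.3   1.04 -1.12] w 0.624 F [-0.6  1.1 -4. ]
[np.float64(-0.0337), np.float64(0.0028), np.float64(-0.0008)] rz -4.44
[np.float64(-0.0339), np.float64(0.0002), np.float64(-0.0008)] rz -4.44
[np.float64(-0.0338), np.float64(-0.0024), np.float64(-0.0008)] rz -4.44
[np.float64(-0.0335), np.float64(-0.005), np.float64(-0.0008)] rz -4.44
[np.float64(-0.033), np.float64(-0.0076), np.float64(-0.0008)] rz -4.44
[np.float64(-0.0323), np.float64(-0.0101), np.float64(-0.0008)] rz -4.44
[np.float64(-0.0314), np.float64(-0.0126), np.float64(-0.0008)] rz -4.44
[np.float64(-0.0304), np.float64(-0.015), np.float64(-0.0008)] rz -4.44
[np.float64(-0.0291), np.float64(-0.0173), np.float64(-0.0008)] rz -4.44
53.6652410030365
```

View pics/w5.png

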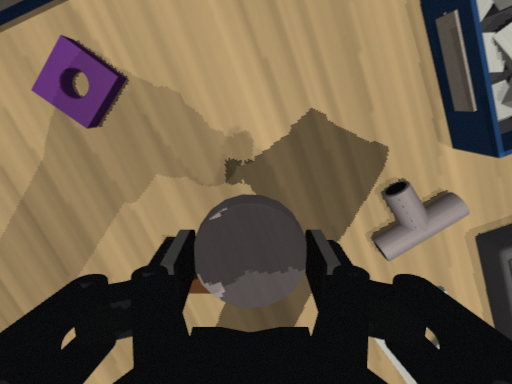

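View pics/s5.png

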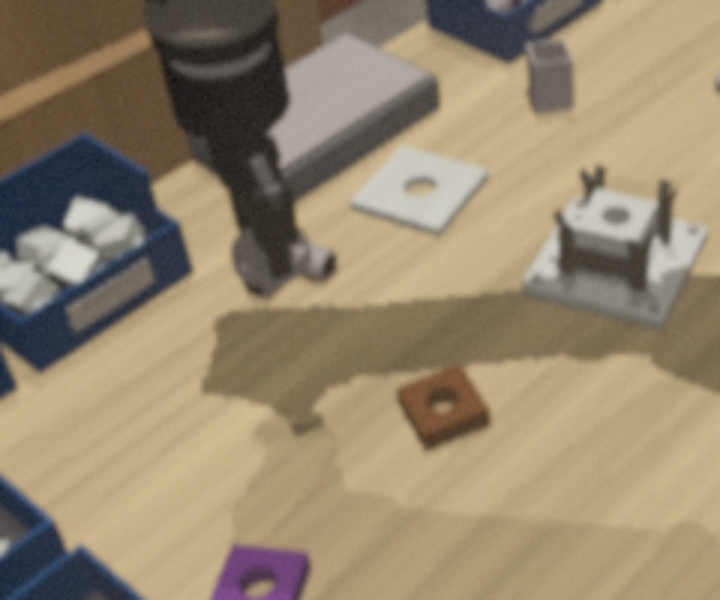

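The disc is held between the pads at about (250,251), 113 px across. In the side view the spacer sits properly in the nest.

```bash
python3 - <<'E'
from h import *
K,E=T("wrist");o,M,p=pose()
for dz in(.008,.012,.016):
  P=ray(K,E,[(194,251),(307,251),(250,195),(250,307)],o['eef_pos'][2]+dz)
  print(dz,((P-o['eef_pos'])@M).round(4)[:,:2].tolist())
E
```

```text
0.008 [[-0.0003, -0.0272], [-0.0003, 0.0273], [0.0278, -0.0002], [-0.0316, -0.0002]]
0.012 [[0.0017, -0.0264], [0.0017, 0.0265], [0.029, -0.0002], [-0.0287, -0.0002]]
0.016 [[0.0037, -0.0256], [0.0037, 0.0257], [0.0301, -0.0002], [-0.0258, -0.0002]]
```

Request:
move_arm --commands '[[[-0.0335,0.003,0,0,0,-4.45,0.03],[-0.034,0,0,0,0,-4.45,0.03],[-0.034,-0.0025,0,0,0,-4.45,0.03],[-0.0335,-0.005,0,0,0,-4.45,0.03],[-0.033,-0.0075,0,0,0,-4.45,0.03],[-0.0325,-0.01,0,0,0,-4.45,0.03],[-0.0315,-0.0125,0,0,0,-4.45,0.03],[-0.0305,-0.015,0,0,0,-4.45,0.03],[-0.029,-0.0175,0,0,0,-4.4,0.03],[0,0,0,0,0,0,0.03],[0,0,0,0,0,0,0.03]]]'

```text
t: 14.38
eef_pos: [0.5299, -0.0214, 0.1636]
tool_rot: [-0.001, 0.585, 0.811, -0.0]
contact_force: [0.2, 0.8, -3.4]
gripper_width: 0.621
grasp_force: 53.6
```

```bash
python3 - <<'E'
from h import *
plan(.529,-.0223,.055,108.3,1);print(bot.get_obs()['grasp_force'])
E
```

```text
t 14.38 pos [ 0.5299 -0.0214  0.1636] psi 108.34 tilt [ 0.0011 -0.0009] q [ 0.45  0.39 -0.64  1.93  0.29  0.91 -0.02] w 0.621 F [ 0.2  0.8 -3.4]
[np.float64(-0.0006), np.float64(-0.0011), np.float64(0.1086)] rz 0.04
53.58875334262848
```

Request:
move_arm --commands '[[[-0.0005,-0.001,0.03,0,0,0,0.03],[0,0,0.03,0,0,0,0.03],[0,0,0.02,0,0,0,0.03],[0,0,0.01,0,0,0,0.03],[0,0,0.0075,0,0,0,0.03],[0,0,0.001,0,0,0,0.03],[0,0,0,0,0,0,0.03]]]'

```text
t: 15.25
eef_pos: [0.53, -0.0226, 0.0664]
tool_rot: [0.0, 0.585, 0.811, 0.0]
contact_force: [-0.2, 0.1, -2.8]
gripper_width: 0.622
grasp_force: 53.6
```

Request:
move_arm --commands '[[[0,0,0.002,0,0,0,0.03],[0,0,0,0,0,0,0.03]]]'

```text
t: 15.5
eef_pos: [0.5295, -0.0228, 0.064]
tool_rot: [0.0, 0.585, 0.811, 0.0]
contact_force: [0.6, -0.1, -2.9]
gripper_width: 0.623
grasp_force: 53.6
```

Request:
move_arm --commands '[[[0,0,0.0015,0,0,0,0.03],[0,0,0,0,0,0,0.03]]]'

```text
t: 15.75
eef_pos: [0.5297, -0.0228, 0.0634]
tool_rot: [0.0, 0.585, 0.811, -0.0]
contact_force: [-4.5, -1.0, 8.0]
gripper_width: 0.624
grasp_force: 54.9
```

Contact at the expected height (bottom at 57 mm). I'll release and rise.

Request:
move_arm --commands '[[[0,0,0,0,0,0,0.08],[0,0,0,0,0,0,0.08],[0,0,0,0,0,0,0.08],[0,0,-0.02,0,0,0,0.08],[0,0,-0.05,0,0,0,0.08],[0,0,-0.06,0,0,0,0.08],[0,0,-0.04,0,0,0,0.08],[0,0,0,0,0,0,0.08],[0,0,0,0,0,0,0.08]]]'

```text
t: 16.88
eef_pos: [0.5291, -0.0227, 0.2326]
tool_rot: [0.0, 0.585, 0.811, -0.0]
contact_force: [-0.4, -0.1, -0.6]
gripper_width: 0.936
grasp_force: 0.0
```

```bash
python3 - <<'E'
from h import *
K,E=T("wrist");im=imaging.read_camera("wrist")
s=proj(K,E,[.529,-.0223,.073])[0].round().astype(int);print(s,proj(K,E,[[.529,-.0223,.073]]))
u,v=s;cv2.imwrite("pics/w6.png",np.hstack([cv2.resize(im[v-70:v+70,u-70:u+70],(480,480)),cv2.resize(imaging.read_camera("side")[130:215,220:310],(318,480)) ])[...,::-1])
E
```

```text
[250 174] [[249.94563928 174.41133351]]
```

View pics/w6.png

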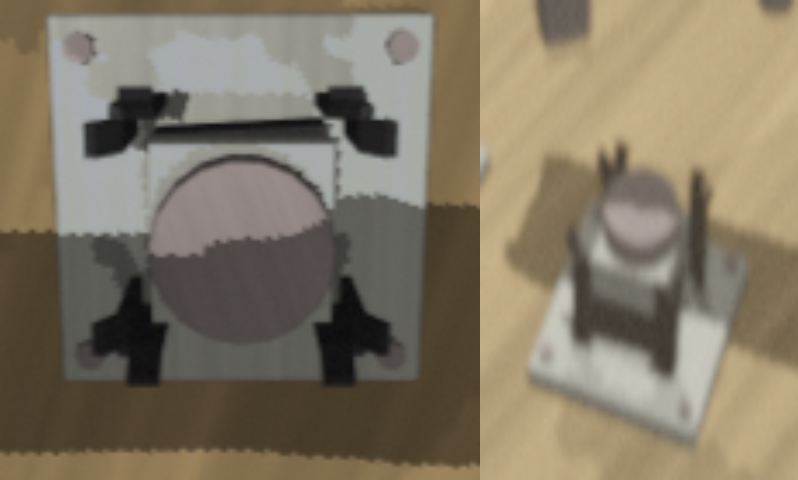

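The disc lies flat on the spacer, centred at (241,250) in the crop, which is about 3 mm from the pocket's middle. The spacer is square between the posts.

```bash
python3 -c "
from station import bot
print(bot.hand_in())"
```

```text
the job is handed in; nothing more can be done
None
```

I stacked the spacer and then the disc flat on the body in the pocket and handed the job in at about 17 s; the last view put the disc about 3 mm off centre, and hand-in returned no verdict.

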